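# Fit the return spring on the bead press rod

### The job

Thread the wide steel coil spring over the upright rod of the blue bead press and lower it all the way down until it sits upright on the brass seat, then let go of it. Carry it down the rod instead of letting it drop, with a slight twist if the coils snag, and leave the copper spring and the brass head piece standing where they are.

Things in the scene. Friction and masses are not known exactly. Their poses are not given: they have to be found in the camera images.
- steel_spring_mid (a point): Centre (half-way up, on the axis) of the loose bright steel coil spring, to be fitted. It stands upright on the shelf: 60 mm long, outer diameter 40 mm, bore 30 mm, wire 5 mm, closed flat ends, 60 to 130 g, stiff (does not give noticeably when handled). z runs along its axis; both ends are alike and its yaw does not matter.
- rod_foot (a point): Point on the press rod's axis at the top of its round brass seat, 40 mm above the shelf. The dark steel rod (12 mm thick, tapered end) rises 68 mm above it along +z. Seat 60 mm across, on a fixed blue base 130 (x) by 100 (y) by 30 mm high; a low steel anvil 49 mm along +x stays below the seat. With the spring fully home its centre is 30 mm above this point; 8 mm of rod shows.
- copper_spring_mid (a point): Centre (half-way up) of a loose narrow copper-coloured spring standing upright on the shelf: 40 mm long, outer diameter 26 mm. Not for this press; to be left alone.
- imame_mid (a point): Centre (half-way up) of a loose turned brass imame (prayer bead head piece) standing upright on the shelf: 58 mm tall, 28 mm in diameter at the foot. To be left alone.
There are look-alikes about, which are no part of the job. Of the things that look like the part that bears steel_spring_mid, the smallest one is meant.

How it is judged:
At the end, for the whole second after the job is handed in: The steel spring is on the rod and at rest: its centre within 12 mm of the rod's axis and 20 to 40 mm above the seat (30 mm is fully home), its axis within 10 degrees of the rod's (horizontal distance between steel_spring_mid and rod_foot below 0.012 m and z of steel_spring_mid in the frame of rod_foot between 0.02 and 0.04 m and angle between the z axis of steel_spring_mid and the z axis of rod_foot, either way round below 0.175 rad and linear speed of steel_spring below 0.02 m/s); the robot touches nothing.
It fails at once if the steel spring is dropped down the rod (faster than 0.6 m/s, a free fall of about 18 mm) (horizontal distance between steel_spring_mid and rod_foot below 0.015 m and z of steel_spring_mid in the frame of rod_foot below 0.09 m and linear speed of steel_spring above 0.6 m/s).
It fails at once if the copper spring is moved by more than 20 mm (distance of copper_spring_mid from where it was at the start of the episode above 0.02 m).
It fails at once if the brass head piece is moved by more than 20 mm (distance of imame_mid from where it was at the start of the episode above 0.02 m).
It also fails if it takes over 42 s, if anything falls off the work surface, if the arm or the gripper's body presses on something with over 40 N, if the wrist force passes 120 N, or if a joint passes its speed limit or range.

### The arm

A 6-joint arm with a two-finger parallel gripper is mounted at the origin on the work surface. World frame = base frame: x ahead of the robot, y to its left, z up, the work surface at z = 0. Lengths are in m, angles in rad, forces in N, time in s.
With the tool pointing down it reaches from about 0.35 to 0.8 m from the base axis. Payload 7.3 kg.
Tool frame: the origin (TCP) lies between the finger pads; the fingertips stand r.tips_ahead ahead of it and the grasp point (between the pads) lies 2 mm behind it (r.tips_ahead is the distance from the TCP to the fingertips, in m); z points along the fingers, y is the line along which they close (so a half turn about z gives the same grasp; the last joint's range is limited). The gripper opens to 85 mm and grips with 20 to 120 N. Pads are 22 mm wide; open, the fingers measure 114 mm over their backs; the gripper's body (76 mm by 85 mm) begins 54 mm behind the grasp point. The pads swing forward as they close: fully open they stand 13 mm farther back than shut.
Start: joints at [-1.291, 0.342, 1.524, -0, 1.275, -0.146], TCP at [0.217, -0.478, 0.248] pointing down, gripper open.
Joint ranges: [-2.53, 2.53], [-0.77, 2.02], [0.04, 2.7], [-1, 4.14], [0.28, 2.66], [-3.11, 3.11]. Speed limits (rad/s): [2.57, 2.57, 3.14, 3.14, 3.14, 3.14].

### API

Orientations are given as a unit quaternion [x, y, z, w].
In Python, from bench import status, vision, r gives the robot as it stands.
- The arm moves only by the tool apply_moves, never from a script. Its argument "increments" is a list of rows, each an object of numbers: "grip": the opening, from 0 (shut) to 1 (fully open); "x", "y", "z": the shift along the tool's x, y, z in m; "roll": the turn about the tool's z in rad. In form: [{"grip": .., "x": .., "y": .., "z": .., "roll": ..}, ...]. A call has 1 to 20 rows; each row is the pose to reach, as a shift and turn from the pose commanded when the call began, along the tool's axes at that moment; what a row does not reach only later rows make up. A row lasts 1/8 s, in which the tool goes at most 62.5 mm and 10.7 degrees, less where a joint would pass 70% of its speed; a pose out of reach is approached as far as the arm can. A call with a gripper value outside its range is refused whole. The fingers move at their own pace and stop on an object; "newtons" is the grip in N (left out, the last holds). Time passes only in rows, so rows that repeat a pose let the fingers close. It gives the time, the measured TCP pose, the force, the opening and the grip force at its end, in the units of the state.
- status.state(): the state, without advancing time (a new reading comes with each control period).
- vision.camera(name): name is "scene" or "side" or "wrist"; returns a dict with "img" (420x560x3 uint8, red, green, blue), "z_map" (420x560 float32, m along the optical axis (not along the pixel's ray), 0 where there is no reading), "mtx" (3x3 intrinsics, pixels), "k1" (the pictures are not rectified: a ray, as slopes to the right and down, at radius r is drawn at 1 + k1 r^2 times it, then the intrinsics apply), "R" (3x3) and "t" (3): a world point X has camera coordinates R X + t; the wrist camera has in their place "T_tool_cam" (4x4, takes a point from camera to tool coordinates, whose origin is the TCP and whose axes are the flange's). Camera axes: x right, y down, z forward; pixel columns grow to the right and rows downward; lengths in m; the calibration is good to about 2 mm. A picture is of the moment at which its call begins: read the wrist's pose just before it.
- r.job_done(): hands the job in; it is judged then, once.
Trained networks look in a picture, given as the dict that the camera call returned (one of the last four; its "shot" number tells which), for a name from the list of things; names that differ only in an ending like _2 or _b are one class to them, and where a whole thing is asked for, a point or a joint stands for the part that bears it (a point fixed in the world has none). Each returns a list of dicts, best first, with "confidence" (0 to 1); they miss things now and then, are a little off and sometimes report something else, mostly with a low value. They report only what shows in the picture. A call takes as long as a camera call. They do not tell look-alikes from the thing itself.
- vision.spot_in(picture, thing): "at" ([x, y, z] in m, in world coordinates, good to about 4 mm: the middle of the surface that is visible of it).
- vision.mark_of(picture, thing): "at" ([x, y, z] in m, in world coordinates, good to about 4 mm: a listed point, or the origin of a listed thing).
The state is a dict: "t": time; "joint_positions": joint angles; "joint_vel": joint speeds; "joint_torque": joint torques, N m; "tcp_pos": TCP position; "orientation": TCP orientation; "force": force on the tool from outside, world axes, zero at the start; "wrist_torque": the same for the moment, N m; "gripper_width": finger opening in m; "grip_force": force on a finger pad.
Only numpy, scipy, OpenCV 4.12 (cv2) and the standard library are available. Lean on these libraries where they do the work, as an engineer would, in place of code of your own. Each camera call takes 0.05 s, during which the arm holds its last target. There are 200 camera calls.

## Working session

There is one attempt and no reset: what is moved stays moved. The work goes in short steps, Python scripts to look and compute and a tool call to move; the robot and the scene stay as the last step left them, time stands still between calls to the robot, and variables do not carry over. Pictures are saved under pics/ and viewed, at most 10 in all, crops included, and the job is handed in when it is done.

Besides the shell and the picture viewer there is one more tool, called after ">>>" as name(argument=value, ...), one argument or row to a line, values as JSON. apply_moves: Moves the arm, as the interface text tells. Its arguments: {"type":"object","properties":{"increments":{"type":"array","items":{"type":"object","properties":{"grip":{"type":"number"},"x":{"type":"number"},"y":{"type":"number"},"z":{"type":"number"},"roll":{"type":"number"}}}},"newtons":{"type":"number"}},"required":["increments"]}

```bash
mkdir -p pics
python3 - <<'E'
from bench import status, vision, r
import cv2,numpy as np
s=status.state();print(s['t'],s['tcp_pos'],s['orientation'],s['gripper_width'],r.tips_ahead)
ims=[]
for n in("scene","side"):
    c=vision.camera(n);ims.append(c['img'])
    print(n,c['R'].round(2).tolist(),c['t'])
    for th in("steel_spring_mid","rod_foot","copper_spring_mid","imame_mid"):
        for f in(vision.mark_of,):
            print(th,[(np.round(d['at'],3).tolist(),round(d['confidence'],2)) for d in f(c,th)])
    cv2.imwrite(f'pics/{n}.png',c['img'][:,:,::-1])
E
```

```text
0.0 [ 0.21676746 -0.47774446  0.24760031] [ 9.77426579e-01  2.11273862e-01 -4.14507739e-05 -7.97890192e-04] 0.08541250230476291 0.017
scene [[0.42, 0.91, -0.01], [0.72, -0.34, -0.61], [-0.56, 0.25, -0.79]] [-0.19484661 -0.37075201  1.02895494]
steel_spring_mid [([0.467, -0.152, 0.039], 0.78), ([0.591, -0.299, 0.044], 0.65), ([0.522, -0.237, 0.03], 0.61)]
rod_foot [([0.534, 0.155, 0.042], 0.88)]
copper_spring_mid [([0.641, -0.027, 0.02], 0.87)]
imame_mid [([0.473, -0.038, 0.032], 0.86)]
side [[-0.92, -0.4, -0.02], [-0.28, 0.67, -0.68], [0.29, -0.62, -0.73]] [0.47901511 0.23911366 0.75487044]
steel_spring_mid [([0.467, -0.151, 0.043], 0.83), ([0.59, -0.301, 0.044], 0.69), ([0.524, -0.235, 0.03], 0.65)]
rod_foot [([0.53, 0.153, 0.04], 0.65)]
copper_spring_mid [([0.641, -0.027, 0.019], 0.55)]
imame_mid [([0.478, -0.035, 0.03], 0.58)]
```

View pics/scene.png

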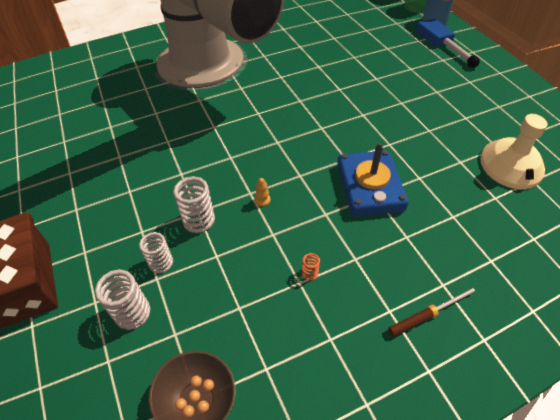

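View pics/side.png

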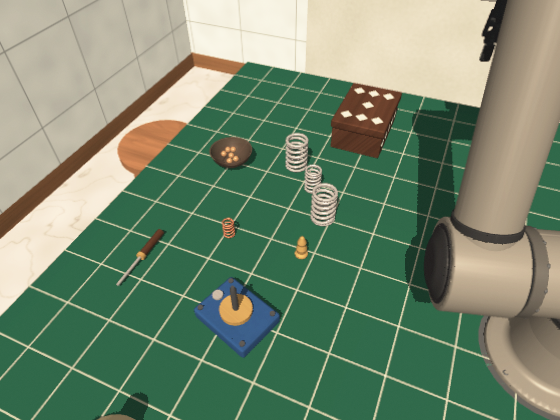

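Steel look-alikes in the scene image are at (195,205), (157,253) and (124,300). The one at (157,253) is the smallest, and its mid height of 0.030 m fits a 60 mm spring. I'll confirm it in a crop and refine by depth.

```bash
cat > h.py <<'E'
import numpy as np,cv2
def cloud(c):
    h,w=c['z_map'].shape;K=c['mtx']
    v,u=np.mgrid[:h,:w];d=np.stack([(u-K[0,2])/K[0,0],(v-K[1,2])/K[1,1]],-1)
    s=d.copy()
    for _ in range(8): s=d/(1+c['k1']*(s**2).sum(-1,keepdims=True))
    P=np.dstack([s,np.ones((h,w))])*c['z_map'][...,None]
    return ((P-c['t'])@c['R']) if 'R' in c else P
def circ(p):
    (x,y),r=cv2.minEnclosingCircle(p.astype(np.float32)); return round(x,4),round(y,4),round(r,4)
E
python3 - <<'E'
from bench import vision
from h import *
for n in("scene","side"):
    c=vision.camera(n);P=cloud(c);ok=c['z_map']>0
    for nm,(x,y),rad,lo,hi in(("big1",(.467,-.152),.05,.07,.1),("small",(.523,-.236),.035,.045,.07),("big2",(.59,-.3),.05,.07,.1),("rod",(.532,.154),.03,.08,.12),("seat",(.532,.154),.037,.036,.05)):
        m=ok&(np.hypot(P[...,0]-x,P[...,1]-y)<rad)
        a=P[m];t=a[(a[:,2]>lo)&(a[:,2]<hi)]
        print(n,nm,len(t),'zmax',np.percentile(a[:,2],99.5).round(4),circ(t[:,:2]*1.),t[:,:2].mean(0).round(4))
    if n=="scene": cv2.imwrite('pics/crop.png',cv2.resize(c['img'][170:340,80:240,::-1],None,fx=3.5,fy=3.5,interpolation=cv2.INTER_CUBIC))
from scipy.spatial.transform import Rotation as R
from bench import status
s=status.state();print(R.from_quat(s['orientation']).as_matrix().round(3))
E
```

```text
scene big1 511 zmax 0.0857 (0.4695, -0.1536, 0.0281) [ 0.4698 -0.1524]
scene small 371 zmax 0.0612 (0.5244, -0.2366, 0.0209) [ 0.5266 -0.2362]
scene big2 726 zmax 0.0854 (0.591, -0.2997, 0.0284) [ 0.595  -0.2998]
scene rod 104 zmax 0.1079 (0.5314, 0.1519, 0.0057) [0.5324 0.1506]
scene seat 657 zmax 0.1079 (0.5302, 0.1526, 0.0312) [0.5331 0.1499]
side big1 269 zmax 0.0843 (0.4655, -0.1515, 0.0286) [ 0.4638 -0.1482]
side small 154 zmax 0.0607 (0.5198, -0.2356, 0.021) [ 0.5208 -0.2335]
side big2 199 zmax 0.0843 (0.5871, -0.2983, 0.0286) [ 0.5889 -0.2967]
side rod 78 zmax 0.1074 (0.5259, 0.1551, 0.0057) [0.5258 0.1561]
side seat 687 zmax 0.1072 (0.5325, 0.1519, 0.0358) [0.5256 0.1562]
[[ 0.911  0.413  0.   ]
 [ 0.413 -0.911 -0.   ]
 [-0.     0.    -1.   ]]
```

View pics/crop.png

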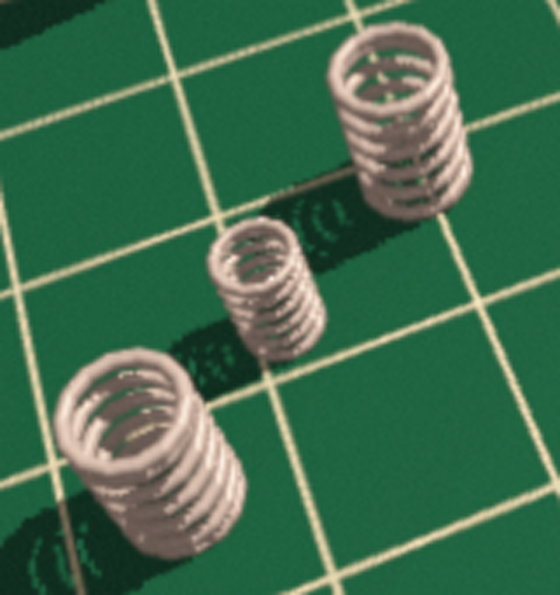

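The crop shows the middle spring (crop (265,290)) clearly smaller than its neighbours. It measures 42 mm across and 61 mm tall; the others are 57 and 85 mm. So the target is at (0.522, -0.236) and the rod at (0.529, 0.153). I'll approach with the fingers closing across the row.

>>> apply_moves(
  increments=[
    {"x": 0.06, "y": -0.015, "z": 0, "roll": -0.18, "grip": 1},
    {"x": 0.12, "y": -0.03, "z": 0, "roll": -0.36, "grip": 1},
    {"x": 0.18, "y": -0.045, "z": 0, "roll": -0.54, "grip": 1},
    {"x": 0.24, "y": -0.06, "z": 0, "roll": -0.72, "grip": 1},
    {"x": 0.3, "y": -0.075, "z": 0, "roll": -0.9, "grip": 1},
    {"x": 0.35, "y": -0.088, "z": 0.02, "roll": -1.08, "grip": 1},
    {"x": 0.378, "y": -0.0945, "z": 0.05, "roll": -1.26, "grip": 1},
    {"x": 0.378, "y": -0.0945, "z": 0.088, "roll": -1.44, "grip": 1},
    {"x": 0.378, "y": -0.0945, "z": 0.088, "roll": -1.62, "grip": 1},
    {"x": 0.378, "y": -0.0945, "z": 0.088, "roll": -1.8, "grip": 1},
    {"x": 0.378, "y": -0.0945, "z": 0.088, "roll": -1.85, "grip": 1},
    {"x": 0.378, "y": -0.0945, "z": 0.088, "roll": -1.85, "grip": 1},
    {"x": 0.378, "y": -0.0945, "z": 0.088, "roll": -1.85, "grip": 1},
    {"x": 0.378, "y": -0.0945, "z": 0.088, "roll": -1.85, "grip": 1},
  ],
)

```text
t: 2.35
tcp_pos: [0.5221, -0.2359, 0.1603]
orientation: [0.42, 0.908, -0.0, 0.0]
force: [-0.7, -0.3, -0.2]
gripper_width: 0.0854
grip_force: 0.0
```

Run:
```python
from bench import vision,status
from h import *
from scipy.spatial.transform import Rotation as R
s=status.state();M=R.from_quat(s['orientation']).as_matrix();p=np.array(s['tcp_pos'])
print(s['t'],p,M.round(3).tolist(),np.round(s['joint_positions'],2),np.round(s['force'],1))
c=vision.camera("wrist");P=cloud(c);T=np.array(c['T_tool_cam'])
Q=P@T[:3,:3].T+T[:3,3]; W=Q@M.T+p; ok=c['z_map']>0
m=ok&(np.hypot(W[...,0]-.522,W[...,1]+.236)<.035)&(W[...,2]>.052)&(W[...,2]<.075)
print(m.sum(),circ(W[m][:,:2]),circ(Q[m][:,:2]),W[m][:,2].max())
cv2.imwrite('pics/w1.png',c['img'][:,:,::-1])
```

```text
2.35 [ 0.52208113 -0.2359423   0.16031874] [[-0.648, 0.762, 0.0], [0.762, 0.648, -0.0], [-0.0, -0.0, -1.0]] [-0.56  0.51  1.51 -0.    1.12 -1.26] [-0.7 -0.3 -0.2]
1326 (0.5226, -0.2365, 0.0201) (-0.0007, 0.0, 0.0201) 0.06303287049439363
```

View pics/w1.png

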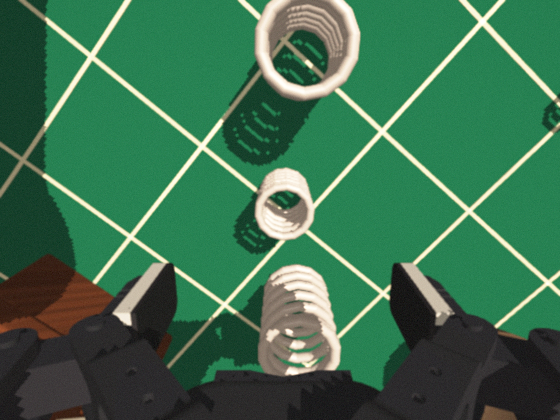

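The wrist view shows the target at (285,205), between the two bigger springs at (307,45) and (298,320). It sits 1 mm from the tool axis and is 40 mm wide. First I'll check the gripper footprint for obstacles such as the box at lower left.

Run:
```python
from bench import vision,status
from h import *
from scipy.spatial.transform import Rotation as R
s=status.state();M=R.from_quat(s['orientation']).as_matrix();p=np.array(s['tcp_pos'])
for n in("scene","side"):
    c=vision.camera(n);W=cloud(c);Q=(W-p)@M
    m=(c['z_map']>0)&(abs(Q[...,0])<.06)&(abs(Q[...,1])<.08)&(W[...,2]>.012)&(W[...,2]<.1)
    a=Q[m];b=a[np.hypot(a[:,0],a[:,1])>.026]
    print(n,len(a),len(b),b.min(0) if len(b) else '',b.max(0) if len(b) else '')
```

```text
scene 806 0  
side 292 0
```

Clear. I'll descend to TCP z = 0.040 and close.

>>> apply_moves(
  increments=[
    {"x": -0.0005, "z": 0.03, "grip": 1},
    {"x": -0.0005, "z": 0.06, "grip": 1},
    {"x": -0.0005, "z": 0.09, "grip": 1},
    {"x": -0.0005, "z": 0.11, "grip": 1},
    {"x": -0.0005, "z": 0.12, "grip": 1},
    {"x": -0.0005, "z": 0.12, "grip": 0.7},
    {"x": -0.0005, "z": 0.12, "grip": 0.5},
    {"x": -0.0005, "z": 0.12, "grip": 0.3},
    {"x": -0.0005, "z": 0.12, "grip": 0.3},
    {"x": -0.0005, "z": 0.12, "grip": 0.3},
    {"x": -0.0005, "z": 0.12, "grip": 0.3},
  ],
  newtons=40,
)

```text
schema error: expected keys grip, x, y, z, roll
```

>>> apply_moves(
  increments=[
    {"x": 0, "y": 0, "roll": 0, "z": 0.03, "grip": 1},
    {"x": 0, "y": 0, "roll": 0, "z": 0.06, "grip": 1},
    {"x": 0, "y": 0, "roll": 0, "z": 0.09, "grip": 1},
    {"x": 0, "y": 0, "roll": 0, "z": 0.11, "grip": 1},
    {"x": 0, "y": 0, "roll": 0, "z": 0.12, "grip": 1},
    {"x": 0, "y": 0, "roll": 0, "z": 0.12, "grip": 0.7},
    {"x": 0, "y": 0, "roll": 0, "z": 0.12, "grip": 0.5},
    {"x": 0, "y": 0, "roll": 0, "z": 0.12, "grip": 0.3},
    {"x": 0, "y": 0, "roll": 0, "z": 0.12, "grip": 0.3},
    {"x": 0, "y": 0, "roll": 0, "z": 0.12, "grip": 0.3},
    {"x": 0, "y": 0, "roll": 0, "z": 0.12, "grip": 0.3},
  ],
  newtons=40,
)

```text
t: 3.88
tcp_pos: [0.5227, -0.2363, 0.0414]
orientation: [0.419, 0.908, -0.0, 0.001]
force: [0.3, 1.0, 6.1]
gripper_width: 0.0394
grip_force: 40.9
```

Gripped at 39.4 mm. Next I'll lift and carry it to above the rod.

>>> apply_moves(
  increments=[
    {"x": 0, "y": 0, "roll": 0, "z": -0.02, "grip": 0.3},
    {"x": 0, "y": 0, "roll": 0, "z": -0.06, "grip": 0.3},
    {"x": 0, "y": 0, "roll": 0, "z": -0.1, "grip": 0.3},
    {"x": 0, "y": 0, "roll": 0, "z": -0.14, "grip": 0.3},
    {"x": 0.02, "y": 0.018, "roll": 0, "z": -0.15, "grip": 0.3},
    {"x": 0.05, "y": 0.044, "roll": 0, "z": -0.15, "grip": 0.3},
    {"x": 0.08, "y": 0.07, "roll": 0, "z": -0.15, "grip": 0.3},
    {"x": 0.11, "y": 0.097, "roll": 0, "z": -0.15, "grip": 0.3},
    {"x": 0.14, "y": 0.123, "roll": 0, "z": -0.15, "grip": 0.3},
    {"x": 0.17, "y": 0.15, "roll": 0, "z": -0.15, "grip": 0.3},
    {"x": 0.2, "y": 0.176, "roll": 0, "z": -0.15, "grip": 0.3},
    {"x": 0.23, "y": 0.203, "roll": 0, "z": -0.15, "grip": 0.3},
    {"x": 0.26, "y": 0.229, "roll": 0, "z": -0.15, "grip": 0.3},
    {"x": 0.28, "y": 0.247, "roll": 0, "z": -0.15, "grip": 0.3},
    {"x": 0.292, "y": 0.257, "roll": 0, "z": -0.15, "grip": 0.3},
    {"x": 0.292, "y": 0.257, "roll": 0, "z": -0.15, "grip": 0.3},
    {"x": 0.292, "y": 0.257, "roll": 0, "z": -0.15, "grip": 0.3},
    {"x": 0.292, "y": 0.257, "roll": 0, "z": -0.15, "grip": 0.3},
  ],
)

```text
t: 6.12
tcp_pos: [0.5287, 0.152, 0.1903]
orientation: [0.42, 0.907, -0.0, 0.0]
force: [0.8, 0.5, -0.9]
gripper_width: 0.0392
grip_force: 40.6
```

```bash
cat > look.py <<'E'
from bench import vision,status
from h import *
from scipy.spatial.transform import Rotation as R
import sys
s=status.state();M=R.from_quat(s['orientation']).as_matrix();p=np.array(s['tcp_pos'])
print(s['t'],p.round(4),M.round(3).tolist(),s['gripper_width'],np.round(s['force'],1))
ims=[]
for n in("scene","side"):
    c=vision.camera(n);W=cloud(c);img=c['img'].copy()
    for th in("steel_spring_mid","rod_foot"):
        print(n,th,[(np.round(d['at'],3).tolist(),round(d['confidence'],2)) for d in vision.mark_of(c,th)])
    def px(X):
        q=c['R']@np.array(X)+c['t'];a=q[:2]/q[2];a=a*(1+c['k1']*(a@a));return c['mtx'][:2,:2]@a+c['mtx'][:2,2]
    u,v=px([.529,.153,.1]).astype(int)
    ims.append(cv2.resize(img[max(v-75,0):,max(u-65,0):][:150,:130,::-1],(390,450),interpolation=cv2.INTER_CUBIC))
    for lo,hi in((p[2]-.042,p[2]-.02),(.08,.108)):
        m=(c['z_map']>0)&(np.hypot(W[...,0]-p[0],W[...,1]-p[1])<.03)&(W[...,2]>lo)&(W[...,2]<hi)
        print(n,lo.__round__(3),m.sum(),circ(W[m][:,:2]) if m.sum()>5 else '')
cv2.imwrite(f'pics/{sys.argv[1]}.png',np.hstack(ims))
E
python3 look.py a
```

```text
6.125 [0.5287 0.152  0.1903] [[-0.647, 0.762, -0.0], [0.762, 0.647, -0.0], [-0.0, -0.0, -1.0]] 0.03917386319868934 [ 0.8  0.5 -0.9]
scene steel_spring_mid [([0.531, 0.152, 0.18], 0.87), ([0.467, -0.155, 0.04], 0.87), ([0.59, -0.302, 0.042], 0.68)]
scene rod_foot [([0.535, 0.156, 0.044], 0.88), ([0.475, -0.041, 0.032], 0.5)]
scene 0.148 271 (0.5298, 0.1504, 0.0201)
scene 0.08 98 (0.5315, 0.1516, 0.0057)
side steel_spring_mid [([0.592, -0.298, 0.042], 0.96), ([0.468, -0.154, 0.042], 0.82), ([0.527, 0.154, 0.177], 0.79)]
side rod_foot [([0.528, 0.152, 0.042], 0.86)]
side 0.148 222 (0.5259, 0.1541, 0.0195)
side 0.08 74 (0.5266, 0.1553, 0.0057)
```

View pics/a.png

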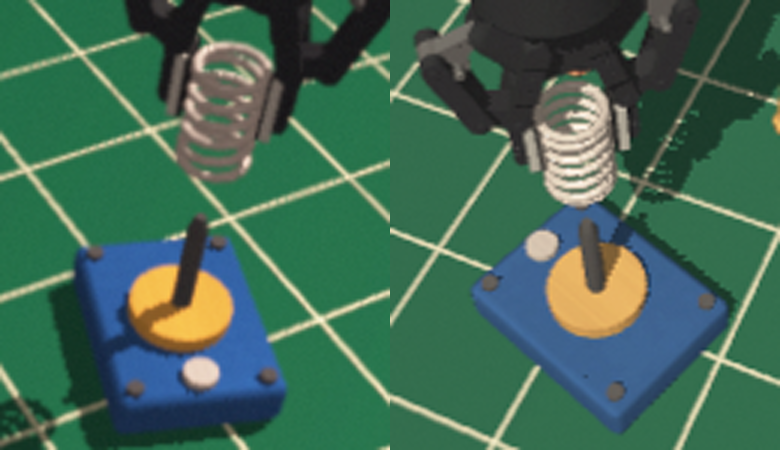

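The spring hangs upright above the rod (left panel: spring (225,110), rod tip (200,220)), with the axes about 1.5 mm apart. I'll carry it down, stopping just above the seat.

>>> apply_moves(
  increments=[
    {"x": 0, "y": 0.001, "roll": 0, "z": 0.015, "grip": 0.3},
    {"x": 0, "y": 0.001, "roll": 0, "z": 0.03, "grip": 0.3},
    {"x": 0, "y": 0.001, "roll": 0, "z": 0.04, "grip": 0.3},
    {"x": 0, "y": 0.001, "roll": 0, "z": 0.05, "grip": 0.3},
    {"x": 0, "y": 0.001, "roll": 0, "z": 0.06, "grip": 0.3},
    {"x": 0, "y": 0.001, "roll": 0, "z": 0.07, "grip": 0.3},
    {"x": 0, "y": 0.001, "roll": 0, "z": 0.08, "grip": 0.3},
    {"x": 0, "y": 0.001, "roll": 0, "z": 0.09, "grip": 0.3},
    {"x": 0, "y": 0.001, "roll": 0, "z": 0.1, "grip": 0.3},
    {"x": 0, "y": 0.001, "roll": 0, "z": 0.103, "grip": 0.3},
    {"x": 0, "y": 0.001, "roll": 0, "z": 0.103, "grip": 0.3},
    {"x": 0, "y": 0.001, "roll": 0, "z": 0.103, "grip": 0.3},
  ],
)

```text
t: 7.92
tcp_pos: [0.5296, 0.1537, 0.0876]
orientation: [0.42, 0.908, 0.0, 0.0]
force: [-1.3, -0.6, -1.6]
gripper_width: 0.0391
grip_force: 40.6
```

```bash
python3 look.py b
```

```text
7.925 [0.5296 0.1537 0.0876] [[-0.648, 0.762, 0.001], [0.762, 0.648, 0.0], [-0.0, 0.001, -1.0]] 0.03914420560822007 [-1.3 -0.6 -1.6]
scene steel_spring_mid [([0.465, -0.152, 0.041], 0.95), ([0.528, 0.154, 0.074], 0.94), ([0.59, -0.302, 0.045], 0.77)]
scene rod_foot [([0.532, 0.154, 0.041], 0.79)]
scene 0.046 211 (0.5315, 0.1515, 0.0202)
scene 0.08 636 (0.5338, 0.1488, 0.0292)
side steel_spring_mid [([0.529, 0.155, 0.074], 0.92), ([0.467, -0.155, 0.042], 0.65)]
side rod_foot [([0.529, 0.153, 0.041], 0.93)]
side 0.046 170 (0.5274, 0.1548, 0.0196)
side 0.08 527 (0.5247, 0.1594, 0.0289)
```

View pics/b.png

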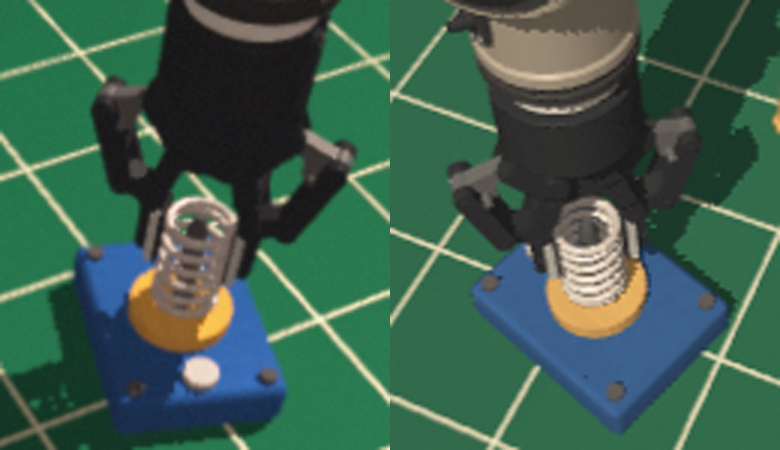

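The spring is threaded: the rod tip shows inside it at (200,228) in the left panel, about 5 mm above the seat with no side force. I'll lower it slowly until it touches.

>>> apply_moves(
  increments=[
    {"x": 0, "y": 0, "roll": 0, "z": 0.002, "grip": 0.3},
    {"x": 0, "y": 0, "roll": 0, "z": 0.004, "grip": 0.3},
    {"x": 0, "y": 0, "roll": 0, "z": 0.005, "grip": 0.3},
    {"x": 0, "y": 0, "roll": 0, "z": 0.006, "grip": 0.3},
    {"x": 0, "y": 0, "roll": 0, "z": 0.006, "grip": 0.3},
    {"x": 0, "y": 0, "roll": 0, "z": 0.006, "grip": 0.3},
  ],
)

```text
t: 8.98
tcp_pos: [0.5293, 0.1537, 0.0815]
orientation: [0.419, 0.908, -0.0, 0.0]
force: [-1.5, 0.8, 1.9]
gripper_width: 0.0393
grip_force: 40.8
```

>>> apply_moves(
  increments=[
    {"x": 0, "y": 0, "roll": 0, "z": 0.001, "grip": 0.3},
    {"x": 0, "y": 0, "roll": 0, "z": 0.001, "grip": 0.55},
    {"x": 0, "y": 0, "roll": 0, "z": 0.001, "grip": 0.8},
    {"x": 0, "y": 0, "roll": 0, "z": 0.001, "grip": 0.9},
    {"x": 0, "y": 0, "roll": 0, "z": 0.001, "grip": 0.9},
    {"x": 0, "y": 0, "roll": 0, "z": 0.001, "grip": 0.9},
    {"x": 0, "y": 0, "roll": 0, "z": -0.02, "grip": 0.9},
    {"x": 0, "y": 0, "roll": 0, "z": -0.05, "grip": 0.9},
    {"x": 0, "y": 0, "roll": 0, "z": -0.08, "grip": 0.9},
    {"x": 0, "y": 0, "roll": 0, "z": -0.12, "grip": 0.9},
    {"x": 0, "y": 0, "roll": 0, "z": -0.12, "grip": 0.9},
    {"x": 0, "y": 0, "roll": 0, "z": -0.12, "grip": 0.9},
  ],
)

```text
t: 10.48
tcp_pos: [0.529, 0.1536, 0.2008]
orientation: [0.42, 0.908, -0.0, -0.0]
force: [-0.2, 0.1, -0.6]
gripper_width: 0.0769
grip_force: 0.0
```

```bash
python3 look.py c
```

```text
10.475 [0.529  0.1536 0.2008] [[-0.648, 0.762, -0.001], [0.762, 0.648, -0.0], [0.0, -0.001, -1.0]] 0.07688684117375483 [-0.2  0.1 -0.6]
scene steel_spring_mid [([0.594, -0.301, 0.044], 0.91), ([0.465, -0.151, 0.042], 0.74), ([0.529, 0.148, 0.07], 0.65)]
scene rod_foot [([0.532, 0.154, 0.041], 0.65)]
scene 0.159 0 
scene 0.08 415 (0.5302, 0.1524, 0.0206)
side steel_spring_mid [([0.468, -0.153, 0.041], 0.95), ([0.59, -0.297, 0.043], 0.57), ([0.53, 0.155, 0.068], 0.56)]
side rod_foot [([0.529, 0.154, 0.042], 0.88)]
side 0.159 0 
side 0.08 392 (0.5273, 0.1539, 0.0205)
```

View pics/c.png

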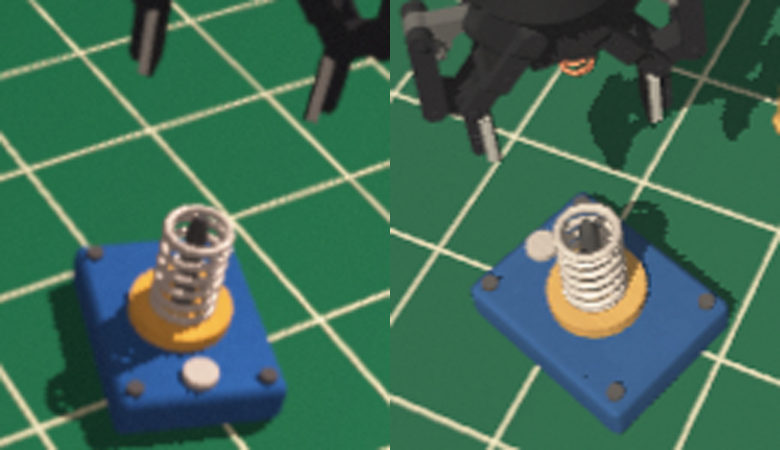

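The spring stands upright on the seat around the rod, centre about 0.07 m up (left panel (195,265)), and the gripper is clear. Handing in.

```bash
python3 -c "
from bench import r
print(r.job_done())"
```

```text
the job is handed in; nothing more can be done
None
```

I threaded the small steel spring over the press rod, lowered it onto the brass seat and released it; at the last look it stood upright around the rod with its centre about 30 mm above the seat. The job was handed in after about 10.5 s; no verdict came back.

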